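Zero a worm-driven tilt stage against its backlash and clamp it

TASK

The sample tilt stage has been wound past its zero. Wind its handwheel back (anticlockwise seen from above) past the zero until you feel the drive come lightly against its lower stop, without forcing it, then come forward (clockwise) only, through the slack, and stop with the long zero line on the rim at the pointer, so that the backlash is taken up and the platform lies level. Then push the clamp lever clockwise until it is firm, not overtightened, let go with the setting unchanged, and leave the things around the stage where they are.

Things in the scene. Friction and masses are not known exactly. Their poses are not given: they have to be found in the camera images.
- stage: Grey cast tilt stage bolted to the bench: foot 130 x 250 mm, housing top at 118 mm, horizontal handwheel on its right end, clamp lever on its left end, platform in front (towards the robot). A worm turns the platform 10 degrees per wheel turn; clockwise from above is forward. Nothing on it is higher than the crank grip. Origin under the housing; x away from the robot, y left, z up.
- wheel_axis (a point): Centre of the handwheel (dark disc, 128 mm across) at its rim's top, 150 mm above the bench; fixed to the stage, same axes. Felt at the crank grip, turning takes under 1 N in the slack, about 7 N while driving the gear either way (3 to 5 N remain in a pause), and climbs steeply from 9 N against the lower stop. The worn slack differs each time: 0.4 to 1.2 rad of the wheel. It stays where left.
- crank_grip (a point): Centre of the upright crank grip on the handwheel: a black round sleeve, 22 mm across and 64 mm tall (158 to 222 mm above the bench), that spins freely on its pin, so a hand that holds it need not turn as it goes round. It stands 44 mm from the wheel's axis, 90 degrees anticlockwise (from above) of the zero line. A pinch of 15 to 25 N holds it.
- zero_line (a point): Point on the long white zero line on top of the rim (28 mm long, 4.6 mm wide; the other 39 graduations are short and thin), 61 mm from the wheel's axis, 150 mm above the bench; it goes round with the wheel. It starts 0.7 to 1.8 rad clockwise of the pointer. With the wheel driving forward and the line at the pointer, the platform is level.
- pointer_tip (a point): Tip of the fixed pointer, a small aluminium tongue beside the rim on the side facing the robot, 66.7 mm from the wheel's axis and 150 mm above the bench.
- platform (a joint): Tilt of the sample platform (aluminium plate 90 x 100 mm with a glass slide, in front of the housing) in rad: 0 level, positive with its left edge (as seen from the robot) high. It moves 1/36 of what the worm turns, positive clockwise; its lower stop is at -0.007. It starts at 0.03 to 0.05; the slack is worth 0.011 to 0.033 of it.
- shaft (a joint): Wind-up of the worm shaft in rad when the wheel is leant on backward against the lower stop: 0 up to about 9 N at the crank grip, about -0.02 at 16 N, -0.04 (too much) at 23 N.
- clamp_axis (a point): Point on the upright axis of the clamp screw, 150 mm above the bench, on the left end of the housing, 153 mm to the left of the wheel's axis; fixed to the stage. Turned clockwise from above it clamps the platform. The black lever's hub is 25 mm across and reaches up to 156 mm; its arm is a round rod 12 mm thick, rising from 143 mm at the hub to 156 mm at the end.
- lever_end (a point): Centre of the clamp lever's ball end (15 mm), 62 mm from the clamp axis, 156 mm above the bench. The lever sits on a serration, so where it bites differs: from its start it runs clockwise 0.6 to 1.1 rad with about 1 N, then bites, needs about 5 N at its end to move further, is firm from 8 N and overtightened at 19 N; 9 to 13 N is right. It stays when let go.
- clamp (a joint): Squeeze of the clamp as rad of its screw: 0 while loose, firm above 0.006 (it relaxes to about 0.012 when let go), overtightened above 0.036.
- beaker: Low glass beaker, 51 mm across and 66 mm tall, to the right of the stage; origin under its centre. A bystander.
- septa_tin: Round white tin, 56 mm across and 28 mm tall, to the right of the stage; origin under its centre. A bystander.
- micro_syringe: Thin glass syringe, 166 mm long and 8 mm thick, lying to the right of the stage; origin under its centre. A bystander.

How it is judged:
On the way, in this order (a step that is already met when the one before it is completed fails the run):
1. the drive is wound back below level, towards its lower stop (value of joint platform below -0.005 rad), for 0.1 s.
2. the zero line is at the pointer and the platform level (backlash taken up forward), the clamp still loose (y of zero_line in the frame of wheel_axis between -0.0045 and 0.0045 m and x of zero_line in the frame of wheel_axis below 0 m and value of joint platform between -0.004 and 0.004 rad and value of joint clamp below 0.003 rad), for 0.2 s.
3. the clamp is firm (value of joint clamp above 0.006 rad), for 0.2 s.
At the end, for the whole second after the job is handed in: the zero line stands at the pointer within half a graduation (4.5 mm along the rim), the platform is level within 0.004 rad (a quarter of a degree) and the clamp is firm (above 0.006 rad) (y of zero_line in the frame of wheel_axis between -0.0045 and 0.0045 m and x of zero_line in the frame of wheel_axis below 0 m and value of joint platform between -0.004 and 0.004 rad and value of joint clamp above 0.006 rad); the robot touches nothing.
It fails at once if the drive is forced into its lower stop (shaft wound up past -0.04 rad, about 23 N at the crank) (value of joint shaft below -0.04 rad).
It fails at once if the clamp is overtightened (past 0.036 rad, about 19 N at the lever's end) (value of joint clamp above 0.036 rad).
It fails at once if the beaker, tin or syringe is moved by more than 30 mm (distance of any of beaker, septa_tin, micro_syringe from where it was at the start of the episode above 0.03 m).
It also fails if it takes over 72 s, if anything falls off the work surface, if the arm or the gripper's body presses on something with over 40 N, if the wrist force passes 120 N, or if a joint passes its speed limit or range.

ROBOT

A 7-joint arm with a two-finger parallel gripper is mounted at the origin on a cart in front of the work surface, level with it; the furniture and walls round the work are solid. World frame = base frame: x ahead of the robot, y to its left, z up, the work surface at z = 0. Lengths are in m, angles in rad, forces in N, time in s.
With the tool pointing down it reaches from about 0.4 to 0.85 m from the base axis. Payload 4.5 kg.
Tool frame: the origin (TCP) lies on the centre line of the jaws, within the pads' length; the fingertips stand 11 mm ahead of it and the grasp point (between the pads) lies 8 mm behind it; z points along the fingers, y is the direction in which the jaws open and shut (so a half turn about z gives the same grasp; the last joint's range is limited). The gripper opens to 88 mm and grips with 3 to 60 N. Pads are 18 mm wide; open, the fingers measure 123 mm over their backs; the gripper's body (75 mm by 187 mm) begins 45 mm behind the grasp point.
Start: joints at [1.143, 0.689, -0.195, 1.565, 0.157, 0.902, -0.215], TCP at [0.279, -0.56, 0.25] pointing down, gripper open.
Joint ranges: [-3.01, 3.01], [-0.46, 2.08], [-1.47, 1.51], [0.13, 2.56], [-1, 4.14], [0.04, 2.09], [-2.66, 2.66]. Speed limits (rad/s): [2.57, 2.57, 3.14, 3.14, 3.14, 3.14, 3.14].

INTERFACE

Orientations are given as a unit quaternion [x, y, z, w].
In Python, from plant import r, snapshot gives the robot as it stands.
- The arm moves only by the tool drive_tool, never from a script. Its argument "commands" is a list of rows, each an object of numbers: "wx", "wy", "wz": the turn, a rotation vector about the tool's x, y, z in rad; "dx", "dy", "dz": the shift along the tool's x, y, z in m; "claw": the opening, from 0 (shut) to 1 (fully open). A call has 1 to 12 rows; each row shifts and turns the commanded pose from where the row before left it, along the tool's axes as they then stand; what a row does not reach is not made up. A row lasts 1/10 s, in which the tool goes at most 50 mm and 8.59 degrees, less where a joint would pass 70% of its speed; a pose out of reach is approached as far as the arm can. A call is refused whole if a number of a shift passes 0.05 or a number of a turn 0.15, either way. A call with a gripper value outside its range is refused whole. The fingers move at their own pace and stop on an object; "grip_force" is the grip in N (left out, the last holds). Time passes only in rows, so rows that do not move let the fingers close. It gives the time, the measured TCP pose, the force and the opening at its end, in the units of the state.
- r.get_state(): the state, without advancing time (a new reading comes with each control period).
- snapshot(name): name is "side" or "top"; returns a dict with "color" (400x640x3 uint8, red, green, blue), "fx", "fy", "cx", "cy" (pixels), "world_to_cam" (4x4, takes a point from world to camera coordinates). Camera axes: x right, y up, looking along -z (the intrinsics and any distortion apply to the point x, -y, -z); pixel columns grow to the right and rows downward; lengths in m; the calibration is good to about 2 mm. A picture is of the moment at which its call begins. There is no depth.
- r.finish_job(): hands the job in, once; it reports no verdict.
The state is a dict: "clock": time; "q": joint angles; "qd": joint speeds; "joint_torque": joint torques, N m; "tool_pos": TCP position; "eef_rot": TCP orientation; "contact_force": force on the tool from outside, world axes, zero at the start; "moment": the same for the moment, N m; "opening": opening from 0.0 (shut) to 1.0 (fully open).
Only numpy, scipy, OpenCV 4.12 (cv2) and the standard library are available. Lean on these libraries where they do the work, as an engineer would, in place of code of your own. Each camera call takes 0.05 s, during which the arm holds its last target. There are 200 camera calls.

## Working session

There is one attempt and no reset: what is moved stays moved. The work goes in short steps, Python scripts to look and compute and a tool call to move; the robot and the scene stay as the last step left them, time stands still between calls to the robot, and variables do not carry over. Pictures are saved under pics/ and viewed, on a budget of 10 in all, crops included, one or two more only if the job needs it, and the job is handed in when it is done.

Besides the shell and the picture viewer there is one more tool, called after "Request:" as name([rows], argument=value, ...), one row to a line, values as JSON. drive_tool: Moves the arm, as the interface text tells. Its arguments: {"type":"object","properties":{"commands":{"type":"array","items":{"type":"object","properties":{"wx":{"type":"number"},"wy":{"type":"number"},"wz":{"type":"number"},"dx":{"type":"number"},"dy":{"type":"number"},"dz":{"type":"number"},"claw":{"type":"number"}}}},"grip_force":{"type":"number"}},"required":["commands"]}

```bash
mkdir -p pics; ls
python3 - <<'E'
from plant import r, snapshot
import cv2,json
s=r.get_state();print({k:(s[k]) for k in s})
for n in("side","top"):
    d=snapshot(n);cv2.imwrite(f"pics/{n}0.png",d["color"][...,::-1]);print(n,d["fx"],d["fy"],d["cx"],d["cy"],[k for k in d]);print(d["world_to_cam"])
E
```

```text
pics
{'clock': 0.0, 'q': array([ 1.14278052,  0.68998728, -0.19447729,  1.56634657,  0.15730134,
        0.90249549, -0.21512219]), 'qd': array([-0.00139791, -0.00031816, -0.00013571, -0.00042303,  0.00041324,
        0.00053693,  0.00046616]), 'joint_torque': array([ 4.14246288e-04, -5.27559721e+01, -1.26613598e+00, -1.53432387e+01,
       -5.26123226e-02,  6.59403144e-03,  1.37536827e-04]), 'tool_pos': array([ 0.27814868, -0.55900845,  0.24890635]), 'eef_rot': array([ 9.73454588e-01,  2.28878378e-01, -2.87438867e-04, -8.77840789e-04]), 'contact_force': array([ 0.26446697, -0.28059841,  0.06709818]), 'moment': array([ 0.00786935,  0.0335036 , -0.01172874]), 'opening': 0.9971910235431694}
side 473.97147557994344 473.97147557994344 316.3102683142024 194.26555614145232 ['color', 'fx', 'fy', 'cx', 'cy', 'world_to_cam']
[[-0.79289356  0.609327   -0.0063571   0.400044  ]
 [-0.33415693 -0.42605417  0.84072409  0.03498185]
 [ 0.50956742  0.66872898  0.54142644 -1.61249005]
 [ 0.          0.          0.          1.        ]]
top 389.80352953015716 389.80352953015716 317.38271545742657 199.8157799196994 ['color', 'fx', 'fy', 'cx', 'cy', 'world_to_cam']
[[-0.02630847 -0.99964898  0.00312824 -0.01363586]
 [ 0.9887738  -0.02556157  0.14721743 -0.50604474]
 [-0.14708579  0.00696619  0.98909921 -0.91062602]
 [ 0.          0.          0.          1.        ]]
```

View pics/top0.png

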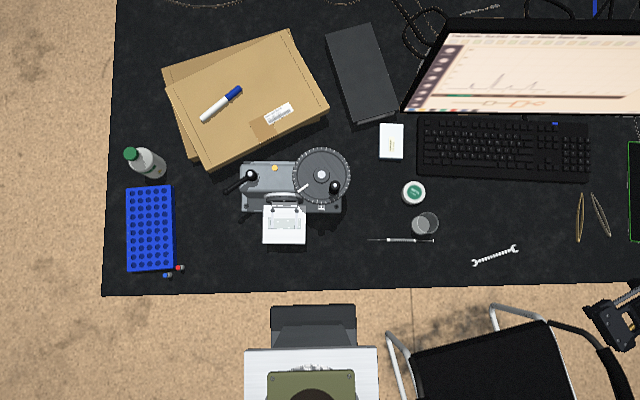

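View pics/side0.png

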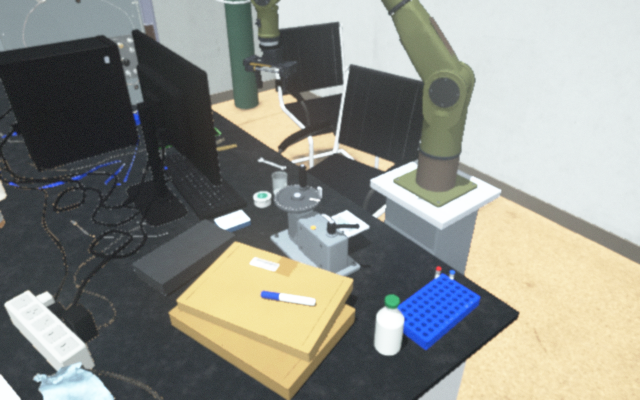

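The top view shows the wheel at about (321,174), the crank grip near (335,187), the white line near (303,188), the lever hub near (250,175) and its end near (228,190). The beaker, tin and syringe are to the right, at x 370–440. I'll zoom in on the stage.

```bash
cat > h.py <<'E'
from plant import r, snapshot
import numpy as np, cv2
from scipy.spatial.transform import Rotation as R
def ray(d,u,v):
    W=np.array(d["world_to_cam"]);c=-W[:3,:3].T@W[:3,3]
    return c,W[:3,:3].T@np.array([(u-d["cx"])/d["fx"],-(v-d["cy"])/d["fy"],-1])
def onz(d,u,v,z):
    c,a=ray(d,u,v);return c+a*(z-c[2])/a[2]
def px(d,p):
    W=np.array(d["world_to_cam"]);q=W[:3,:3]@np.array(p)+W[:3,3]
    return d["cx"]-d["fx"]*q[0]/q[2],d["cy"]+d["fy"]*q[1]/q[2]
def topgrid(d,c,half,z,n=600):
    # rectify plane z: up = +x, left = +y
    s=half*1.0
    P=[(c[0]+s,c[1]+s),(c[0]+s,c[1]-s),(c[0]-s,c[1]-s),(c[0]-s,c[1]+s)]
    src=np.float32([px(d,(x,y,z)) for x,y in P])
    H=cv2.getPerspectiveTransform(src,np.float32([[0,0],[n,0],[n,n],[0,n]]))
    return cv2.warpPerspective(d["color"],H,(n,n),flags=cv2.INTER_CUBIC)
E
python3 - <<'E'
from h import *
d=snapshot("top")
for n,u,v,z in(("wheel",321,174,.15),("grip",335,187,.22),("line",303,188,.15),("hub",250,175,.156),("ball",228,190,.156)):print(n,onz(d,u,v,z).round(3))
a=cv2.resize(d["color"][145:255,215:365],None,fx=5,fy=5,interpolation=cv2.INTER_CUBIC)
cv2.imwrite("pics/c1.png",a[...,::-1])
E
```

```text
wheel [ 0.545 -0.035  0.15 ]
grip [ 0.503 -0.061  0.22 ]
line [0.515 0.004 0.15 ]
hub [0.545 0.117 0.156]
ball [0.514 0.164 0.156]
```

View pics/c1.png

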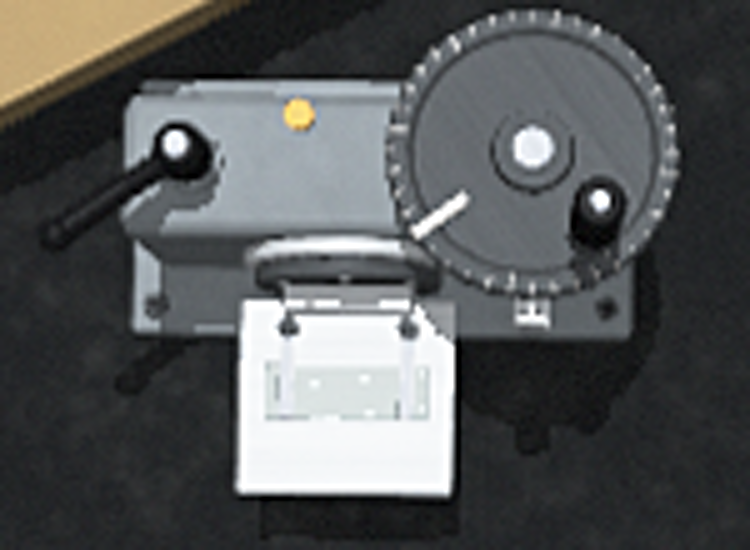

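The crop (5x, origin 215,145) shows:
- **Wheel:** spans x 388–679, y 10–297.
- **Zero line:** runs from (412,235) to (467,196).
- **Crank grip:** top at (600,200).
- **Pointer:** near (533,300).
- **Clamp lever:** hub top at (178,145), ball at about (52,234).

Run:
```python
from h import *
d=snapshot("top")
f=lambda u,v,z:onz(d,215+(u+.5)/5-.5,145+(v+.5)/5-.5,z)
w=(f(388,150,.15)+f(679,150,.15)+f(533,10,.15)+f(533,296,.15))/4
print("diam",f(388,150,.15)[1]-f(679,150,.15)[1],f(533,10,.15)[0]-f(533,296,.15)[0])
hub=f(180,147,.156);ball=f(52,234,.156);g=f(600,200,.222);l=f(412,235,.15);li=f(467,196,.15);p=f(533,300,.15)
for n,q in zip("w hub ball grip line li ptr".split(),(w,hub,ball,g,l,li,p)):
  e=q-w;print(n,q.round(4),"r",np.hypot(*e[:2]).round(4),"ang",np.arctan2(e[1],e[0]).round(3))
e=ball-hub;print("lever",np.hypot(*e[:2]),np.arctan2(e[1],e[0]))
e=hub-w;print("yaw stage", np.arctan2(-e[0],e[1]))
for a,b in(((237,495),(452,495)),((133,332),(630,337))):
  A=f(*a,.12);B=f(*b,.12);e=A-B;print("yaw",np.arctan2(-e[0],e[1]))
```

```text
diam 0.12574975624393187 0.12611061001491147
w [ 0.5433 -0.0358  0.15  ] r 0.0 ang 0.0
hub [0.5476 0.1157 0.156 ] r 0.1516 ang 1.543
ball [0.5111 0.1702 0.156 ] r 0.2086 ang 1.726
grip [ 0.5074 -0.0602  0.222 ] r 0.0434 ang -2.546
line [0.5077 0.0172 0.15  ] r 0.0639 ang 2.162
li [ 0.5242 -0.0068  0.15  ] r 0.0348 ang 2.154
ptr [ 0.4782 -0.0339  0.15  ] r 0.0651 ang 3.112
lever 0.06559140292870212 2.1601888294195484
yaw stage -0.02784092301890607
yaw -0.02619928247394119
yaw -0.03606823947249319
```

Request:
drive_tool([
  {"dz": -0.03, "wz": -0.1},
  {"wz": -0.111},
  {"wz": -0.111},
  {"wz": -0.111},
  {"wz": -0.111},
  {"wz": -0.111},
  {"wz": -0.111},
  {"wz": -0.111},
  {"wz": -0.111},
  {"wz": -0.111},
])

```text
validation failed for argument at $.co...
```

Request:
drive_tool([
  {"dx": 0, "dy": 0, "dz": -0.03, "wx": 0, "wy": 0, "wz": -0.1, "claw": 1},
])

```text
clock: 0.3
tool_pos: [0.2771, -0.5571, 0.2761]
eef_rot: [0.96, 0.278, -0.001, -0.004]
contact_force: [0.2, 1.0, 0.1]
opening: 1.0
```

Request:
drive_tool([
  {"dx": 0, "dy": 0, "dz": 0, "wx": 0, "wy": 0, "wz": -0.101, "claw": 1},
  {"dx": 0, "dy": 0, "dz": 0, "wx": 0, "wy": 0, "wz": -0.101, "claw": 1},
  {"dx": 0, "dy": 0, "dz": 0, "wx": 0, "wy": 0, "wz": -0.101, "claw": 1},
  {"dx": 0, "dy": 0, "dz": 0, "wx": 0, "wy": 0, "wz": -0.101, "claw": 1},
  {"dx": 0, "dy": 0, "dz": 0, "wx": 0, "wy": 0, "wz": -0.101, "claw": 1},
  {"dx": 0, "dy": 0, "dz": 0, "wx": 0, "wy": 0, "wz": -0.101, "claw": 1},
  {"dx": 0, "dy": 0, "dz": 0, "wx": 0, "wy": 0, "wz": -0.101, "claw": 1},
  {"dx": 0, "dy": 0, "dz": 0, "wx": 0, "wy": 0, "wz": -0.101, "claw": 1},
  {"dx": 0, "dy": 0, "dz": 0, "wx": 0, "wy": 0, "wz": -0.101, "claw": 1},
  {"dx": 0, "dy": 0, "dz": 0, "wx": 0, "wy": 0, "wz": -0.101, "claw": 1},
])

```text
clock: 1.3
tool_pos: [0.2783, -0.5595, 0.2795]
eef_rot: [0.705, 0.709, -0.0, -0.0]
contact_force: [-0.3, 0.1, -1.0]
opening: 0.998
```

Request:
drive_tool([
  {"dx": 0.0416, "dy": 0.0191, "dz": 0, "wx": 0, "wy": 0, "wz": 0, "claw": 0.6},
  {"dx": 0.0416, "dy": 0.0191, "dz": 0, "wx": 0, "wy": 0, "wz": 0, "claw": 0.6},
  {"dx": 0.0416, "dy": 0.0191, "dz": 0, "wx": 0, "wy": 0, "wz": 0, "claw": 0.6},
  {"dx": 0.0416, "dy": 0.0191, "dz": 0, "wx": 0, "wy": 0, "wz": 0, "claw": 0.6},
  {"dx": 0.0416, "dy": 0.0191, "dz": 0, "wx": 0, "wy": 0, "wz": 0, "claw": 0.6},
  {"dx": 0.0416, "dy": 0.0191, "dz": 0, "wx": 0, "wy": 0, "wz": 0, "claw": 0.6},
  {"dx": 0.0416, "dy": 0.0191, "dz": 0, "wx": 0, "wy": 0, "wz": 0, "claw": 0.6},
  {"dx": 0.0416, "dy": 0.0191, "dz": 0, "wx": 0, "wy": 0, "wz": 0, "claw": 0.6},
  {"dx": 0.0416, "dy": 0.0191, "dz": 0, "wx": 0, "wy": 0, "wz": 0, "claw": 0.6},
  {"dx": 0.0416, "dy": 0.0191, "dz": 0, "wx": 0, "wy": 0, "wz": 0, "claw": 0.6},
  {"dx": 0.0416, "dy": 0.0191, "dz": 0, "wx": 0, "wy": 0, "wz": 0, "claw": 0.6},
  {"dx": 0.0416, "dy": 0.0191, "dz": 0, "wx": 0, "wy": 0, "wz": 0, "claw": 0.6},
])

```text
clock: 2.5
tool_pos: [0.5077, -0.0585, 0.2797]
eef_rot: [0.707, 0.707, -0.0, 0.0]
contact_force: [1.7, -0.9, 0.4]
opening: 0.602
```

Request:
drive_tool([
  {"dx": 0, "dy": 0, "dz": 0, "wx": 0, "wy": 0, "wz": 0, "claw": 0.6},
  {"dx": 0, "dy": 0, "dz": 0, "wx": 0, "wy": 0, "wz": 0, "claw": 0.6},
])

```text
clock: 2.7
tool_pos: [0.5072, -0.0592, 0.2796]
eef_rot: [0.706, 0.708, -0.0, -0.0]
contact_force: [0.5, 0.5, -0.1]
opening: 0.597
```

Run:
```python
from h import *
s=r.get_state();p=s["tool_pos"];print(p,s["q"].round(2),s["contact_force"])
d=snapshot("side");c=d["color"][130:290,210:410];c=cv2.resize(c,None,fx=3.8,fy=3.6,interpolation=cv2.INTER_CUBIC)
print([px(d,q) for q in (p,(.507,-.060,.19))])
cv2.imwrite("pics/s1.png",c[...,::-1])
```

```text
[ 0.50723192 -0.05915615  0.27955413] [ 0.35  0.53 -0.51  1.86  0.34  0.84 -0.33] [ 0.53498923  0.46743498 -0.06305551]
[(np.float64(301.0636697939815), np.float64(146.29755254146215)), (np.float64(301.73190421250615), np.float64(175.59685390529089))]
```

View pics/s1.png

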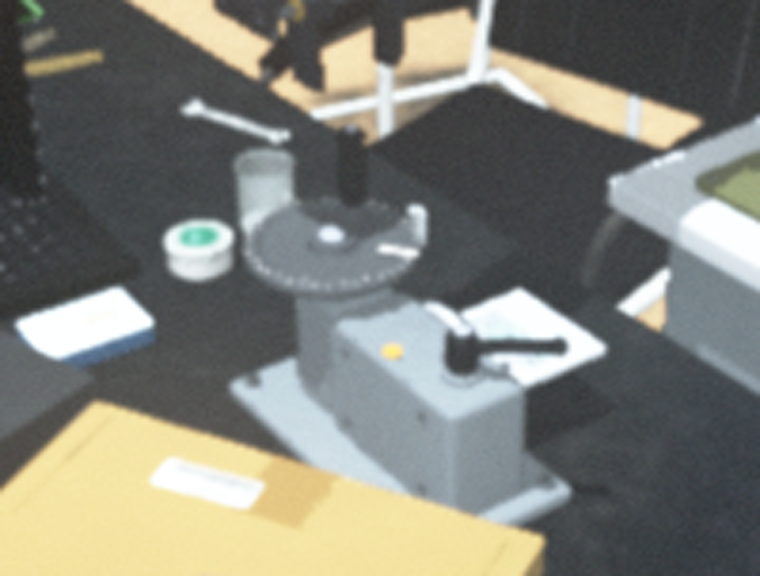

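The side crop shows the sleeve at about (350,165), which is full-frame (302,176). I predicted (301.7,175.6), so the position holds. The wheel's hub is low, and the open fingers stand above the sleeve. Next I descend and grip.

Request:
drive_tool([
  {"dx": -0.001, "dy": 0, "dz": 0.03, "wx": 0, "wy": 0, "wz": 0, "claw": 0.6},
  {"dx": 0, "dy": 0, "dz": 0.03, "wx": 0, "wy": 0, "wz": 0, "claw": 0.6},
  {"dx": 0, "dy": 0, "dz": 0.03, "wx": 0, "wy": 0, "wz": 0, "claw": 0.6},
  {"dx": 0, "dy": 0, "dz": 0, "wx": 0, "wy": 0, "wz": 0, "claw": 0.4},
], grip_force=20)

```text
clock: 3.15
tool_pos: [0.504, -0.0637, 0.1868]
eef_rot: [0.708, 0.706, -0.003, -0.002]
contact_force: [-0.9, 0.7, 0.2]
opening: 0.533
```

Request:
drive_tool([
  {"dx": 0, "dy": 0, "dz": 0, "wx": 0, "wy": 0, "wz": 0, "claw": 0.3},
  {"dx": 0, "dy": 0, "dz": 0, "wx": 0, "wy": 0, "wz": 0, "claw": 0.2},
  {"dx": 0, "dy": 0, "dz": 0, "wx": 0, "wy": 0, "wz": 0, "claw": 0.1},
  {"dx": 0, "dy": 0, "dz": 0, "wx": 0, "wy": 0, "wz": 0, "claw": 0.1},
  {"dx": 0, "dy": 0, "dz": 0, "wx": 0, "wy": 0, "wz": 0, "claw": 0.1},
])

```text
clock: 3.65
tool_pos: [0.5074, -0.0616, 0.1909]
eef_rot: [0.707, 0.707, 0.0, 0.001]
contact_force: [-2.0, -0.4, 7.8]
opening: 0.242
```

```bash
cat > arc.py <<'E'
import sys,json,numpy as np
from plant import r
W=(.5433,-.0358)
def st():
    s=r.get_state();p=s["tool_pos"];a=np.arctan2(p[1]-W[1],p[0]-W[0]);f=s["contact_force"]
    t=np.array([-np.sin(a),np.cos(a)])
    print("t %.2f ang %.4f rad %.4f z %.4f | tang F %.2f radial %.2f z %.2f open %.3f"%(s["clock"],a,np.hypot(p[0]-W[0],p[1]-W[1]),p[2],f[:2]@t,f[:2]@[np.cos(a),np.sin(a)],f[2],s["opening"]))
def arc(a,step,n,claw=.1):
    L=[];
    for i in range(n):
        b=a+step;L.append({"dx":round(.044*(np.sin(b)-np.sin(a)),5),"dy":round(.044*(np.cos(b)-np.cos(a)),5)});a=b
    print(round(a,3),L)
if __name__=="__main__":
    st()
    if len(sys.argv)>1: arc(float(sys.argv[1]),float(sys.argv[2]),int(sys.argv[3]))
E
python3 arc.py -2.54 .05 12
```

```text
t 3.65 ang -2.5176 rad 0.0442 z 0.1909 | tang F -0.87 radial 1.84 z 7.84 open 0.242
-1.94 [{'dx': np.float64(-0.00178), 'dy': np.float64(0.00129)}, {'dx': np.float64(-0.00172), 'dy': np.float64(0.00138)}, {'dx': np.float64(-0.00164), 'dy': np.float64(0.00146)}, {'dx': np.float64(-0.00157), 'dy': np.float64(0.00154)}, {'dx': np.float64(-0.00149), 'dy': np.float64(0.00162)}, {'dx': np.float64(-0.00141), 'dy': np.float64(0.00169)}, {'dx': np.float64(-0.00132), 'dy': np.float64(0.00176)}, {'dx': np.float64(-0.00123), 'dy': np.float64(0.00182)}, {'dx': np.float64(-0.00114), 'dy': np.float64(0.00188)}, {'dx': np.float64(-0.00104), 'dy': np.float64(0.00194)}, {'dx': np.float64(-0.00095), 'dy': np.float64(0.00199)}, {'dx': np.float64(-0.00084), 'dy': np.float64(0.00203)}]
```

Request:
drive_tool([
  {"dx": -0.0018, "dy": 0.0013, "dz": -0.001, "wx": 0, "wy": 0, "wz": 0, "claw": 0.1},
  {"dx": -0.0017, "dy": 0.0014, "dz": 0, "wx": 0, "wy": 0, "wz": 0, "claw": 0.1},
  {"dx": -0.0016, "dy": 0.0015, "dz": 0, "wx": 0, "wy": 0, "wz": 0, "claw": 0.1},
  {"dx": -0.0016, "dy": 0.0015, "dz": 0, "wx": 0, "wy": 0, "wz": 0, "claw": 0.1},
])

```text
clock: 4.05
tool_pos: [0.5132, -0.0681, 0.191]
eef_rot: [0.707, 0.707, 0.0, 0.0]
contact_force: [-0.9, -1.2, 3.7]
opening: 0.243
```

```bash
python3 arc.py
```

```text
t 4.05 ang -2.3207 rad 0.0441 z 0.1910 | tang F 0.13 radial 1.53 z 3.65 open 0.243
```

Request:
drive_tool([
  {"dx": -0.0015, "dy": 0.0016, "dz": 0, "wx": 0, "wy": 0, "wz": 0, "claw": 0.1},
  {"dx": -0.0014, "dy": 0.0017, "dz": 0, "wx": 0, "wy": 0, "wz": 0, "claw": 0.1},
  {"dx": -0.0013, "dy": 0.0018, "dz": 0, "wx": 0, "wy": 0, "wz": 0, "claw": 0.1},
  {"dx": -0.0012, "dy": 0.0018, "dz": 0, "wx": 0, "wy": 0, "wz": 0, "claw": 0.1},
])

```text
clock: 4.45
tool_pos: [0.5194, -0.0729, 0.1908]
eef_rot: [0.707, 0.708, -0.0, -0.001]
contact_force: [-4.3, 1.5, 8.2]
opening: 0.242
```

```bash
python3 arc.py
```

```text
t 4.45 ang -2.1431 rad 0.0441 z 0.1908 | tang F -4.44 radial 1.10 z 8.22 open 0.242
```

Request:
drive_tool([
  {"dx": -0.0011, "dy": 0.0019, "dz": 0, "wx": 0, "wy": 0, "wz": 0, "claw": 0.1},
  {"dx": -0.001, "dy": 0.0019, "dz": 0, "wx": 0, "wy": 0, "wz": 0, "claw": 0.1},
  {"dx": -0.00095, "dy": 0.002, "dz": 0, "wx": 0, "wy": 0, "wz": 0, "claw": 0.1},
  {"dx": -0.00085, "dy": 0.002, "dz": 0, "wx": 0, "wy": 0, "wz": 0, "claw": 0.1},
])

```text
clock: 4.85
tool_pos: [0.5255, -0.0761, 0.1908]
eef_rot: [0.706, 0.708, -0.001, -0.002]
contact_force: [-6.9, 2.3, 10.7]
opening: 0.244
```

```bash
python3 arc.py -1.94 .05 12 | sed 's/np.float64//g'
```

```text
t 4.85 ang -1.9870 rad 0.0440 z 0.1908 | tang F -7.26 radial 0.64 z 10.66 open 0.244
-1.34 [{'dx': (-0.00074), 'dy': (0.00207)}, {'dx': (-0.00064), 'dy': (0.00211)}, {'dx': (-0.00053), 'dy': (0.00213)}, {'dx': (-0.00042), 'dy': (0.00216)}, {'dx': (-0.00032), 'dy': (0.00218)}, {'dx': (-0.00021), 'dy': (0.00219)}, {'dx': (-0.0001), 'dy': (0.0022)}, {'dx': (1e-05), 'dy': (0.0022)}, {'dx': (0.00012), 'dy': (0.0022)}, {'dx': (0.00023), 'dy': (0.00219)}, {'dx': (0.00034), 'dy': (0.00217)}, {'dx': (0.00045), 'dy': (0.00215)}]
```

Driving contact began around −2.2 rad at about 7 N, and the tracked radius of 44 mm matches the spec. I'll keep winding back.

Request:
drive_tool([
  {"dx": -0.0007, "dy": 0.0021, "dz": -0.0015, "wx": 0, "wy": 0, "wz": 0, "claw": 0.1},
  {"dx": -0.0006, "dy": 0.0021, "dz": 0, "wx": 0, "wy": 0, "wz": 0, "claw": 0.1},
  {"dx": -0.0005, "dy": 0.0021, "dz": 0, "wx": 0, "wy": 0, "wz": 0, "claw": 0.1},
  {"dx": -0.0004, "dy": 0.0022, "dz": 0, "wx": 0, "wy": 0, "wz": 0, "claw": 0.1},
  {"dx": -0.0003, "dy": 0.0022, "dz": 0, "wx": 0, "wy": 0, "wz": 0, "claw": 0.1},
  {"dx": -0.0002, "dy": 0.0022, "dz": 0, "wx": 0, "wy": 0, "wz": 0, "claw": 0.1},
  {"dx": -0.0001, "dy": 0.0022, "dz": 0, "wx": 0, "wy": 0, "wz": 0, "claw": 0.1},
  {"dx": 0, "dy": 0.0022, "dz": 0, "wx": 0, "wy": 0, "wz": 0, "claw": 0.1},
  {"dx": 0.0001, "dy": 0.0022, "dz": 0, "wx": 0, "wy": 0, "wz": 0, "claw": 0.1},
  {"dx": 0.0002, "dy": 0.0022, "dz": 0, "wx": 0, "wy": 0, "wz": 0, "claw": 0.1},
  {"dx": 0.0003, "dy": 0.0022, "dz": 0, "wx": 0, "wy": 0, "wz": 0, "claw": 0.1},
  {"dx": 0.0004, "dy": 0.0021, "dz": 0, "wx": 0, "wy": 0, "wz": 0, "claw": 0.1},
])

```text
clock: 6.05
tool_pos: [0.55, -0.0789, 0.191]
eef_rot: [0.707, 0.708, -0.003, -0.003]
contact_force: [-7.4, -0.1, 2.5]
opening: 0.24
```

```bash
python3 arc.py -1.34 .04 8 | sed 's/np.float64//g'
```

```text
t 6.05 ang -1.4157 rad 0.0437 z 0.1910 | tang F -7.29 radial -1.08 z 2.53 open 0.240
-1.02 [{'dx': (0.00044), 'dy': (0.0017)}, {'dx': (0.0005), 'dy': (0.00169)}, {'dx': (0.00057), 'dy': (0.00166)}, {'dx': (0.00064), 'dy': (0.00164)}, {'dx': (0.0007), 'dy': (0.00161)}, {'dx': (0.00077), 'dy': (0.00158)}, {'dx': (0.00083), 'dy': (0.00155)}, {'dx': (0.00089), 'dy': (0.00152)}]
```

Request:
drive_tool([
  {"dx": 0.0004, "dy": 0.0017, "dz": 0, "wx": 0, "wy": 0, "wz": 0, "claw": 0.1},
  {"dx": 0.0005, "dy": 0.0017, "dz": 0, "wx": 0, "wy": 0, "wz": 0, "claw": 0.1},
  {"dx": 0.0006, "dy": 0.0017, "dz": 0, "wx": 0, "wy": 0, "wz": 0, "claw": 0.1},
  {"dx": 0.0006, "dy": 0.0016, "dz": 0, "wx": 0, "wy": 0, "wz": 0, "claw": 0.1},
  {"dx": 0.0007, "dy": 0.0016, "dz": 0, "wx": 0, "wy": 0, "wz": 0, "claw": 0.1},
  {"dx": 0.0008, "dy": 0.0016, "dz": 0, "wx": 0, "wy": 0, "wz": 0, "claw": 0.1},
  {"dx": 0.0008, "dy": 0.0015, "dz": 0, "wx": 0, "wy": 0, "wz": 0, "claw": 0.1},
  {"dx": 0.0009, "dy": 0.0015, "dz": 0, "wx": 0, "wy": 0, "wz": 0, "claw": 0.1},
])

```text
clock: 6.85
tool_pos: [0.563, -0.0746, 0.191]
eef_rot: [0.707, 0.707, -0.004, -0.002]
contact_force: [-6.5, -2.5, 2.6]
opening: 0.24
```

```bash
python3 arc.py -1.02 .025 36 | sed 's/np.float64//g'
```

```text
t 6.85 ang -1.1017 rad 0.0435 z 0.1910 | tang F -6.97 radial -0.68 z 2.63 open 0.240
-0.12 [{'dx': (0.00059), 'dy': (0.00093)}, {'dx': (0.00061), 'dy': (0.00092)}, {'dx': (0.00063), 'dy': (0.0009)}, {'dx': (0.00066), 'dy': (0.00088)}, {'dx': (0.00068), 'dy': (0.00087)}, {'dx': (0.0007), 'dy': (0.00085)}, {'dx': (0.00072), 'dy': (0.00083)}, {'dx': (0.00074), 'dy': (0.00081)}, {'dx': (0.00076), 'dy': (0.00079)}, {'dx': (0.00078), 'dy': (0.00078)}, {'dx': (0.0008), 'dy': (0.00076)}, {'dx': (0.00082), 'dy': (0.00074)}, {'dx': (0.00084), 'dy': (0.00071)}, {'dx': (0.00085), 'dy': (0.00069)}, {'dx': (0.00087), 'dy': (0.00067)}, {'dx': (0.00089), 'dy': (0.00065)}, {'dx': (0.0009), 'dy': (0.00063)}, {'dx': (0.00092), 'dy': (0.00061)}, {'dx': (0.00093), 'dy': (0.00058)}, {'dx': (0.00095), 'dy': (0.00056)}, {'dx': (0.00096), 'dy': (0.00053)}, {'dx': (0.00097), 'dy': (0.00051)}, {'dx': (0.00099), 'dy': (0.00049)}, {'dx': (0.001), 'dy': (0.00046)}, {'dx': (0.00101), 'dy': (0.00044)}, {'dx': (0.00102), 'dy': (0.00041)}, {'dx': (0.00103), 'dy': (0.00038)}, {'dx': (0.00104), 'dy': (0.00036)}, {'dx': (0.00105), 'dy': (0.00033)}, {'dx': (0.00106), 'dy': (0.00031)}, {'dx': (0.00106), 'dy': (0.00028)}, {'dx': (0.00107), 'dy': (0.00025)}, {'dx': (0.00108), 'dy': (0.00023)}, {'dx': (0.00108), 'dy': (0.0002)}, {'dx': (0.00109), 'dy': (0.00017)}, {'dx': (0.00109), 'dy': (0.00015)}]
```

Request:
drive_tool([
  {"dx": 0.0006, "dy": 0.0009, "dz": 0, "wx": 0, "wy": 0, "wz": 0, "claw": 0.1},
  {"dx": 0.0006, "dy": 0.0009, "dz": 0, "wx": 0, "wy": 0, "wz": 0, "claw": 0.1},
  {"dx": 0.0006, "dy": 0.0009, "dz": 0, "wx": 0, "wy": 0, "wz": 0, "claw": 0.1},
  {"dx": 0.0007, "dy": 0.0009, "dz": 0, "wx": 0, "wy": 0, "wz": 0, "claw": 0.1},
])

```text
clock: 7.25
tool_pos: [0.5666, -0.0725, 0.191]
eef_rot: [0.707, 0.707, -0.004, -0.002]
contact_force: [-6.3, -2.1, 2.2]
opening: 0.241
```

Request:
drive_tool([
  {"dx": 0.0007, "dy": 0.0009, "dz": 0, "wx": 0, "wy": 0, "wz": 0, "claw": 0.1},
  {"dx": 0.0007, "dy": 0.0009, "dz": 0, "wx": 0, "wy": 0, "wz": 0, "claw": 0.1},
  {"dx": 0.0007, "dy": 0.0008, "dz": 0, "wx": 0, "wy": 0, "wz": 0, "claw": 0.1},
  {"dx": 0.0007, "dy": 0.0008, "dz": 0, "wx": 0, "wy": 0, "wz": 0, "claw": 0.1},
])

```text
clock: 7.65
tool_pos: [0.5701, -0.07, 0.191]
eef_rot: [0.707, 0.707, -0.004, -0.002]
contact_force: [-5.8, -3.0, 2.4]
opening: 0.24
```

Request:
drive_tool([
  {"dx": 0.0008, "dy": 0.0008, "dz": 0, "wx": 0, "wy": 0, "wz": 0, "claw": 0.1},
  {"dx": 0.0008, "dy": 0.0008, "dz": 0, "wx": 0, "wy": 0, "wz": 0, "claw": 0.1},
  {"dx": 0.0008, "dy": 0.0008, "dz": 0, "wx": 0, "wy": 0, "wz": 0, "claw": 0.1},
  {"dx": 0.0008, "dy": 0.0007, "dz": 0, "wx": 0, "wy": 0, "wz": 0, "claw": 0.1},
])

```text
clock: 8.05
tool_pos: [0.5734, -0.0671, 0.191]
eef_rot: [0.707, 0.707, -0.004, -0.002]
contact_force: [-6.6, -3.5, 2.4]
opening: 0.238
```

Request:
drive_tool([
  {"dx": 0.0008, "dy": 0.0007, "dz": 0, "wx": 0, "wy": 0, "wz": 0, "claw": 0.1},
  {"dx": 0.0009, "dy": 0.0007, "dz": 0, "wx": 0, "wy": 0, "wz": 0, "claw": 0.1},
  {"dx": 0.0009, "dy": 0.0007, "dz": 0, "wx": 0, "wy": 0, "wz": 0, "claw": 0.1},
  {"dx": 0.0009, "dy": 0.0007, "dz": 0, "wx": 0, "wy": 0, "wz": 0, "claw": 0.1},
])

```text
clock: 8.45
tool_pos: [0.5759, -0.0645, 0.1909]
eef_rot: [0.707, 0.707, -0.005, -0.001]
contact_force: [-8.8, -6.2, 4.0]
opening: 0.242
```

Request:
drive_tool([
  {"dx": 0.0009, "dy": 0.0006, "dz": 0, "wx": 0, "wy": 0, "wz": 0, "claw": 0.1},
  {"dx": 0, "dy": 0, "dz": 0, "wx": 0, "wy": 0, "wz": 0, "claw": 0.1},
])

```text
clock: 8.65
tool_pos: [0.576, -0.0644, 0.1909]
eef_rot: [0.708, 0.707, -0.005, -0.001]
contact_force: [-7.4, -5.7, 4.0]
opening: 0.244
```

```bash
python3 arc.py -.62 -.05 12 | sed 's/np.float64//g'
```

```text
t 8.65 ang -0.7187 rad 0.0435 z 0.1909 | tang F -9.21 radial -1.81 z 3.99 open 0.244
-1.22 [{'dx': (-0.00176), 'dy': (-0.00132)}, {'dx': (-0.00169), 'dy': (-0.00141)}, {'dx': (-0.00162), 'dy': (-0.00149)}, {'dx': (-0.00154), 'dy': (-0.00157)}, {'dx': (-0.00146), 'dy': (-0.00165)}, {'dx': (-0.00138), 'dy': (-0.00172)}, {'dx': (-0.00129), 'dy': (-0.00178)}, {'dx': (-0.0012), 'dy': (-0.00185)}, {'dx': (-0.0011), 'dy': (-0.0019)}, {'dx': (-0.00101), 'dy': (-0.00196)}, {'dx': (-0.00091), 'dy': (-0.002)}, {'dx': (-0.00081), 'dy': (-0.00205)}]
```

The force held at 9.2 N with no further travel, against 3–5 N in an ordinary pause, so this is the lower stop at φ≈−0.72. That puts the slack at about 0.63 rad. Now I go forward, toward φ≈−1.60.

Request:
drive_tool([
  {"dx": -0.0018, "dy": -0.0013, "dz": 0, "wx": 0, "wy": 0, "wz": 0, "claw": 0.1},
  {"dx": -0.0017, "dy": -0.0014, "dz": 0, "wx": 0, "wy": 0, "wz": 0, "claw": 0.1},
  {"dx": -0.0016, "dy": -0.0015, "dz": 0, "wx": 0, "wy": 0, "wz": 0, "claw": 0.1},
  {"dx": -0.0015, "dy": -0.0016, "dz": 0, "wx": 0, "wy": 0, "wz": 0, "claw": 0.1},
  {"dx": -0.0015, "dy": -0.0017, "dz": 0, "wx": 0, "wy": 0, "wz": 0, "claw": 0.1},
  {"dx": -0.0014, "dy": -0.0017, "dz": 0, "wx": 0, "wy": 0, "wz": 0, "claw": 0.1},
  {"dx": -0.0013, "dy": -0.0018, "dz": 0, "wx": 0, "wy": 0, "wz": 0, "claw": 0.1},
  {"dx": -0.0012, "dy": -0.0018, "dz": 0, "wx": 0, "wy": 0, "wz": 0, "claw": 0.1},
  {"dx": -0.0011, "dy": -0.0019, "dz": 0, "wx": 0, "wy": 0, "wz": 0, "claw": 0.1},
  {"dx": -0.001, "dy": -0.002, "dz": 0, "wx": 0, "wy": 0, "wz": 0, "claw": 0.1},
  {"dx": -0.0009, "dy": -0.002, "dz": 0, "wx": 0, "wy": 0, "wz": 0, "claw": 0.1},
  {"dx": -0.0008, "dy": -0.002, "dz": 0, "wx": 0, "wy": 0, "wz": 0, "claw": 0.1},
])

```text
clock: 9.85
tool_pos: [0.5586, -0.0764, 0.1916]
eef_rot: [0.707, 0.708, -0.0, -0.001]
contact_force: [-0.0, 3.8, -19.8]
opening: 0.239
```

```bash
python3 arc.py -1.22 -.03 12 | sed 's/np.float64//g'
```

```text
t 9.85 ang -1.2113 rad 0.0434 z 0.1916 | tang F 1.32 radial -3.54 z -19.76 open 0.239
-1.58 [{'dx': (-0.00043), 'dy': (-0.00125)}, {'dx': (-0.0004), 'dy': (-0.00126)}, {'dx': (-0.00036), 'dy': (-0.00127)}, {'dx': (-0.00032), 'dy': (-0.00128)}, {'dx': (-0.00028), 'dy': (-0.00129)}, {'dx': (-0.00024), 'dy': (-0.0013)}, {'dx': (-0.0002), 'dy': (-0.0013)}, {'dx': (-0.00017), 'dy': (-0.00131)}, {'dx': (-0.00013), 'dy': (-0.00131)}, {'dx': (-9e-05), 'dy': (-0.00132)}, {'dx': (-5e-05), 'dy': (-0.00132)}, {'dx': (-1e-05), 'dy': (-0.00132)}]
```

Request:
drive_tool([
  {"dx": -0.0004, "dy": -0.0013, "dz": 0.001, "wx": 0, "wy": 0, "wz": 0, "claw": 0.1},
  {"dx": -0.0004, "dy": -0.0013, "dz": 0.001, "wx": 0, "wy": 0, "wz": 0, "claw": 0.1},
  {"dx": -0.0004, "dy": -0.0013, "dz": 0, "wx": 0, "wy": 0, "wz": 0, "claw": 0.1},
  {"dx": -0.0003, "dy": -0.0013, "dz": 0, "wx": 0, "wy": 0, "wz": 0, "claw": 0.1},
  {"dx": -0.0003, "dy": -0.0013, "dz": 0, "wx": 0, "wy": 0, "wz": 0, "claw": 0.1},
  {"dx": -0.0002, "dy": -0.0013, "dz": 0, "wx": 0, "wy": 0, "wz": 0, "claw": 0.1},
  {"dx": -0.0002, "dy": -0.0013, "dz": 0, "wx": 0, "wy": 0, "wz": 0, "claw": 0.1},
  {"dx": -0.0002, "dy": -0.0013, "dz": 0, "wx": 0, "wy": 0, "wz": 0, "claw": 0.1},
])

```text
clock: 10.65
tool_pos: [0.5513, -0.0786, 0.1912]
eef_rot: [0.707, 0.707, 0.002, 0.002]
contact_force: [5.8, 2.4, -4.5]
opening: 0.244
```

```bash
python3 arc.py
```

```text
t 10.65 ang -1.3858 rad 0.0436 z 0.1912 | tang F 6.11 radial -1.30 z -4.52 open 0.244
```

Request:
drive_tool([
  {"dx": -0.0001, "dy": -0.0013, "dz": 0, "wx": 0, "wy": 0, "wz": 0, "claw": 0.1},
  {"dx": -0.0001, "dy": -0.0013, "dz": 0, "wx": 0, "wy": 0, "wz": 0, "claw": 0.1},
  {"dx": -0.0001, "dy": -0.0013, "dz": 0, "wx": 0, "wy": 0, "wz": 0, "claw": 0.1},
  {"dx": 0, "dy": -0.0013, "dz": 0, "wx": 0, "wy": 0, "wz": 0, "claw": 0.1},
  {"dx": 0, "dy": -0.0013, "dz": 0, "wx": 0, "wy": 0, "wz": 0, "claw": 0.1},
])

```text
clock: 11.15
tool_pos: [0.5461, -0.0793, 0.1912]
eef_rot: [0.707, 0.707, 0.003, 0.003]
contact_force: [7.2, 1.5, -5.8]
opening: 0.238
```

Run:
```python
from h import *
from arc import st
st()
d=snapshot("top");W=(.5433,-.0358)
print("target px",px(d,(.5433-.061*np.cos(.03),-.0358+.061*.03,.15)))
a=cv2.resize(d["color"][170:220,290:360],None,fx=10,fy=10,interpolation=cv2.INTER_CUBIC)
cv2.imwrite("pics/c2.png",a[...,::-1])
```

```text
t 11.15 ang -1.5072 rad 0.0436 z 0.1912 | tang F 7.31 radial -1.01 z -5.83 open 0.238
target px (np.float64(321.1721242277159), np.float64(202.70668032717887))
```

View pics/c2.png

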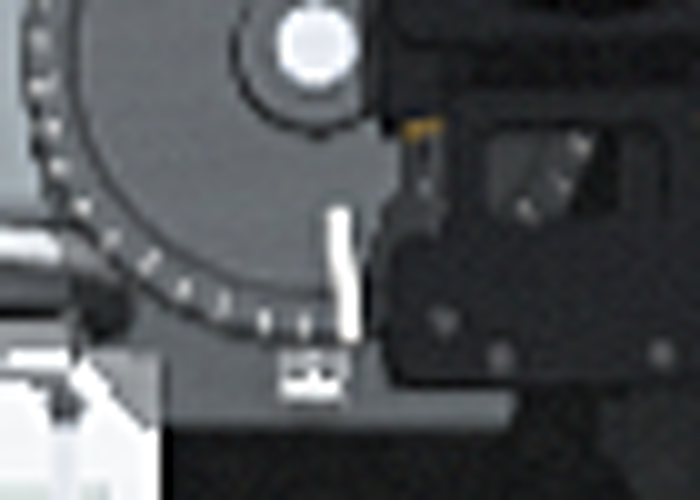

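The crop (10x, origin 290,170) shows the zero line running from (338,207) to (349,338), and the pointer at about (313,375). The line is still about 3.5 px to the right, so it needs a little more forward travel.

Run:
```python
from h import *
d=snapshot("top");W=np.array((.5433,-.0358,.15))
f=lambda u,v:onz(d,290+(u+.5)/10-.5,170+(v+.5)/10-.5,.15)
for n,u,v in (("lo",349,338),("li",338,207),("ptr",313,365),("ptr2",313,378),("nut",317,47)):
    e=f(u,v)-W;print(n,e.round(4),np.hypot(*e[:2]).round(4),(np.arctan2(e[1],e[0])%(2*np.pi)).round(4))
```

```text
lo [-0.0625 -0.0051  0.    ] 0.0628 3.2235
li [-0.0341 -0.0036  0.    ] 0.0343 3.2468
ptr [-0.0682  0.0027  0.    ] 0.0682 3.1017
ptr2 [-0.071   0.0028  0.    ] 0.071 3.1022
nut [ 0.0011 -0.0001  0.    ] 0.0011 6.2283
```

Request:
drive_tool([
  {"dx": 0, "dy": -0.0013, "dz": 0, "wx": 0, "wy": 0, "wz": 0, "claw": 0.1},
  {"dx": 0, "dy": -0.0013, "dz": 0, "wx": 0, "wy": 0, "wz": 0, "claw": 0.1},
  {"dx": 0, "dy": -0.0013, "dz": 0, "wx": 0, "wy": 0, "wz": 0, "claw": 0.1},
  {"dx": 0, "dy": -0.0008, "dz": 0, "wx": 0, "wy": 0, "wz": 0, "claw": 0.1},
  {"dx": 0, "dy": 0, "dz": 0, "wx": 0, "wy": 0, "wz": 0, "claw": 0.1},
])

```text
clock: 11.75
tool_pos: [0.5413, -0.0794, 0.1912]
eef_rot: [0.707, 0.707, 0.003, 0.003]
contact_force: [6.4, 2.4, -5.6]
opening: 0.241
```

Run:
```python
from h import *
from arc import st
st()
d=snapshot("top")
a=cv2.resize(d["color"][170:220,290:360],None,fx=10,fy=10,interpolation=cv2.INTER_CUBIC)
cv2.imwrite("pics/c3.png",a[...,::-1])
W=np.array((.5433,-.0358,.15))
g=a.astype(int)
m=(g.min(2)>205).astype(np.uint8);m[:, :250]=0;m[:,380:]=0;m[:120]=0;m[345:]=0
n,l,s,c=cv2.connectedComponentsWithStats(m)
for i in range(1,n):
  if s[i,4]>60:
    e=onz(d,290+(c[i,0]+.5)/10-.5,170+(c[i,1]+.5)/10-.5,.15)-W;print(s[i],e.round(4),(np.arctan2(e[1],e[0])%(2*np.pi)).round(4))
```

```text
t 11.75 ang -1.6177 rad 0.0437 z 0.1912 | tang F 6.28 radial -2.74 z -5.64 open 0.241
[ 310  211   19  130 2138] [-0.0488  0.0009  0.    ] 3.1235
```

View pics/c3.png

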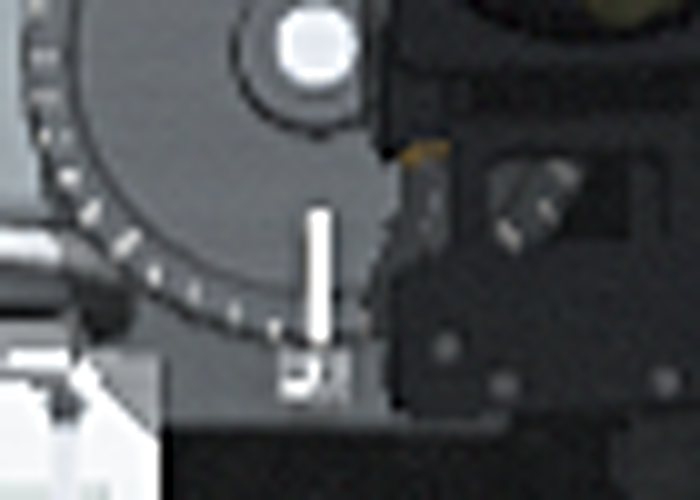

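The zero line is at x≈320 and the pointer at about 314, so it is roughly 1 mm short. I'll nudge it forward, then unload before releasing.

Request:
drive_tool([
  {"dx": 0, "dy": -0.0008, "dz": 0.0005, "wx": 0, "wy": 0, "wz": 0, "claw": 0.1},
  {"dx": 0, "dy": 0, "dz": 0.0005, "wx": 0, "wy": 0, "wz": 0, "claw": 0.1},
  {"dx": 0, "dy": 0, "dz": 0, "wx": 0, "wy": 0, "wz": 0, "claw": 0.1},
  {"dx": 0, "dy": 0, "dz": 0, "wx": 0, "wy": 0, "wz": 0, "claw": 0.1},
  {"dx": 0, "dy": 0, "dz": 0, "wx": 0, "wy": 0, "wz": 0, "claw": 0.1},
])

```text
clock: 12.3
tool_pos: [0.5411, -0.0795, 0.191]
eef_rot: [0.707, 0.707, 0.003, 0.003]
contact_force: [6.0, 2.1, 0.6]
opening: 0.242
```

```bash
python3 arc.py
```

```text
t 12.30 ang -1.6208 rad 0.0437 z 0.1910 | tang F 5.89 radial -2.44 z 0.62 open 0.242
```

Request:
drive_tool([
  {"dx": 0, "dy": -0.0009, "dz": 0, "wx": 0, "wy": 0, "wz": 0, "claw": 0.1},
  {"dx": 0, "dy": 0, "dz": 0, "wx": 0, "wy": 0, "wz": 0, "claw": 0.1},
  {"dx": 0, "dy": 0, "dz": 0, "wx": 0, "wy": 0, "wz": 0, "claw": 0.1},
  {"dx": 0, "dy": 0.0006, "dz": 0, "wx": 0, "wy": 0, "wz": 0, "claw": 0.1},
  {"dx": 0, "dy": 0.0006, "dz": 0, "wx": 0, "wy": 0, "wz": 0, "claw": 0.1},
  {"dx": 0, "dy": 0, "dz": 0, "wx": 0, "wy": 0, "wz": 0, "claw": 0.1},
])

```text
clock: 12.9
tool_pos: [0.5406, -0.0795, 0.1909]
eef_rot: [0.707, 0.707, 0.003, 0.003]
contact_force: [4.9, 2.6, 4.7]
opening: 0.241
```

```bash
python3 arc.py
```

```text
t 12.90 ang -1.6325 rad 0.0437 z 0.1909 | tang F 4.68 radial -2.87 z 4.72 open 0.241
```

Request:
drive_tool([
  {"dx": 0, "dy": 0.0005, "dz": 0, "wx": 0, "wy": 0, "wz": 0, "claw": 0.1},
  {"dx": 0, "dy": 0.0004, "dz": 0, "wx": 0, "wy": 0, "wz": 0, "claw": 0.1},
  {"dx": 0, "dy": 0, "dz": 0, "wx": 0, "wy": 0, "wz": 0, "claw": 0.1},
])

```text
clock: 13.2
tool_pos: [0.5407, -0.0795, 0.1909]
eef_rot: [0.707, 0.707, 0.002, 0.002]
contact_force: [4.8, 1.2, 6.7]
opening: 0.235
```

```bash
python3 arc.py
```

```text
t 13.20 ang -1.6293 rad 0.0438 z 0.1909 | tang F 4.68 radial -1.51 z 6.71 open 0.235
```

Request:
drive_tool([
  {"dx": 0, "dy": 0.0007, "dz": 0, "wx": 0, "wy": 0, "wz": 0, "claw": 0.1},
  {"dx": 0, "dy": 0, "dz": 0, "wx": 0, "wy": 0, "wz": 0, "claw": 0.55},
  {"dx": 0, "dy": 0, "dz": 0, "wx": 0, "wy": 0, "wz": 0, "claw": 0.55},
  {"dx": 0, "dy": 0, "dz": -0.03, "wx": 0, "wy": 0, "wz": 0, "claw": 0.55},
  {"dx": 0, "dy": 0, "dz": -0.03, "wx": 0, "wy": 0, "wz": 0, "claw": 0.55},
  {"dx": 0, "dy": 0, "dz": -0.03, "wx": 0, "wy": 0, "wz": 0, "claw": 0.55},
  {"dx": 0.04, "dy": 0, "dz": 0, "wx": 0, "wy": 0, "wz": 0, "claw": 0.3},
  {"dx": 0.04, "dy": 0, "dz": 0, "wx": 0, "wy": 0, "wz": 0, "claw": 0},
  {"dx": 0.04, "dy": 0, "dz": 0, "wx": 0, "wy": 0, "wz": 0, "claw": 0},
])

```text
clock: 14.1
tool_pos: [0.5376, 0.0406, 0.2789]
eef_rot: [0.708, 0.707, -0.001, -0.0]
contact_force: [0.9, 0.7, -0.1]
opening: 0.304
```

```bash
cat > zl.py <<'E'
from h import *
def zl(name=None):
    d=snapshot("top");W=np.array((.5433,-.0358,.15))
    a=cv2.resize(d["color"][150:220,215:355],None,fx=5,fy=5,interpolation=cv2.INTER_CUBIC)
    if name: cv2.imwrite(name,a[...,::-1])
    a=cv2.resize(d["color"][170:220,290:360],None,fx=10,fy=10,interpolation=cv2.INTER_CUBIC)
    m=(a.min(2)>200).astype(np.uint8);m[:,:250]=0;m[:,380:]=0;m[:120]=0;m[345:]=0
    n,l,s,c=cv2.connectedComponentsWithStats(m)
    for i in range(1,n):
      if s[i,4]>600:
        e=onz(d,290+(c[i,0]+.5)/10-.5,170+(c[i,1]+.5)/10-.5,.15)-W;print("zl",c[i].round(1),e.round(4),(np.arctan2(e[1],e[0])%(2*np.pi)).round(4))
    st=r.get_state();print(st["clock"],st["tool_pos"].round(4),st["contact_force"].round(2),st["q"].round(2))
E
python3 -c "
from zl import *
zl('pics/c4.png')"
```

```text
14.15 [0.5372 0.0505 0.2795] [0.55 5.31 0.79] [ 0.14  0.57 -0.51  1.78  0.34  0.88 -0.51]
```

View pics/c4.png

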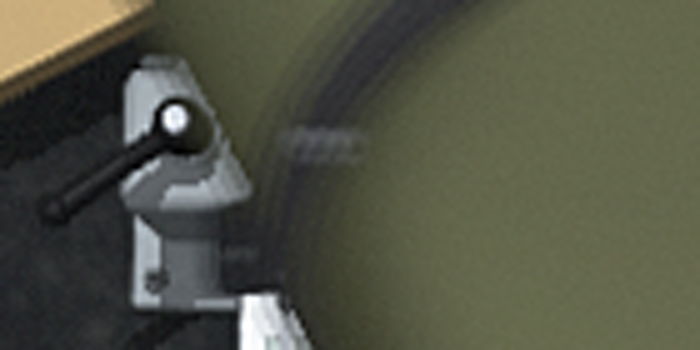

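The view is blocked: the arm covers the wheel, and the lever is unchanged, with its hub at about (178,118) and ball at (52,210). I'll go to the lever's near side at height, then check again.

Request:
drive_tool([
  {"dx": 0.04, "dy": -0.02, "dz": 0, "wx": 0, "wy": 0, "wz": 0, "claw": 0},
  {"dx": 0.04, "dy": -0.02, "dz": 0, "wx": 0, "wy": 0, "wz": 0, "claw": 0},
  {"dx": 0.04, "dy": -0.022, "dz": 0, "wx": 0, "wy": 0, "wz": 0, "claw": 0},
  {"dx": 0, "dy": 0, "dz": 0, "wx": 0, "wy": 0, "wz": 0, "claw": 0},
  {"dx": 0, "dy": 0, "dz": 0, "wx": 0, "wy": 0, "wz": 0, "claw": 0},
  {"dx": 0, "dy": 0, "dz": 0, "wx": 0, "wy": 0, "wz": 0, "claw": 0},
])

```text
clock: 14.75
tool_pos: [0.4769, 0.1586, 0.2788]
eef_rot: [0.708, 0.707, -0.001, 0.001]
contact_force: [0.1, -0.7, 0.0]
opening: 0.005
```

```bash
python3 -c "
from zl import *
zl('pics/c5.png');d=snapshot('side');cv2.imwrite('pics/s5.png',cv2.resize(d['color'][130:290,210:410],None,fx=3.8,fy=3.6,interpolation=cv2.INTER_CUBIC)[...,::-1])
im=cv2.imread('pics/c5.png');print(im.reshape(14,25,28,25,3).mean((1,3,4)).astype(int)[::2,::2])"
```

```text
zl [316.9 275.8] [-0.0489  0.0014  0.    ] 3.1138
14.8 [0.4771 0.1585 0.2788] [-0.71  0.04  0.89] [-0.09  0.52 -0.5   1.88  0.33  0.82 -0.77]
[[ 51 166 162  63  24  24  32  41  39 111  96  97  81  39]
 [ 89  66  24  86 129 129 140 136 104 107 107 108 110  64]
 [ 63  23  33 131 136 170 165 170 103 108 147 107  64  65]
 [ 46  32  37  89 116 169 167 167 103 108  90  96  77  90]
 [ 59  64  42  82  88 117 176 180 100 104 107 108 102  40]
 [ 78  61  46 114  99  68 105 102  79  90 100  99  92  32]
 [ 83  71  46  53  72 248 247 246 194  81  61  64  67  35]]
```

The zero line is at 3.114 rad against the pointer at 3.102–3.112, so it is set after release. Now I descend beside the lever end.

Request:
drive_tool([
  {"dx": 0.0135, "dy": -0.002, "dz": 0.03, "wx": 0, "wy": 0, "wz": 0, "claw": 0},
  {"dx": 0, "dy": 0, "dz": 0.035, "wx": 0, "wy": 0, "wz": 0, "claw": 0},
  {"dx": 0, "dy": 0, "dz": 0.035, "wx": 0, "wy": 0, "wz": 0, "claw": 0},
  {"dx": 0, "dy": 0, "dz": 0.026, "wx": 0, "wy": 0, "wz": 0, "claw": 0},
  {"dx": 0, "dy": 0, "dz": 0, "wx": 0, "wy": 0, "wz": 0, "claw": 0},
  {"dx": 0, "dy": 0, "dz": 0, "wx": 0, "wy": 0, "wz": 0, "claw": 0},
])

```text
clock: 15.45
tool_pos: [0.475, 0.1735, 0.1534]
eef_rot: [0.707, 0.707, -0.0, 0.0]
contact_force: [-0.8, -0.5, 1.2]
opening: 0.007
```

```bash
python3 -c "
from zl import *
zl();d=snapshot('side');cv2.imwrite('pics/s6.png',cv2.resize(d['color'][130:290,230:430],None,fx=3.8,fy=3.6,interpolation=cv2.INTER_CUBIC)[...,::-1])"
```

```text
zl [316.9 275.9] [-0.0489  0.0014  0.    ] 3.1138
15.5 [0.4755 0.174  0.1541] [-0.14  0.43  0.11] [-0.22  0.71 -0.37  2.01  0.49  0.51 -0.94]
```

View pics/s6.png

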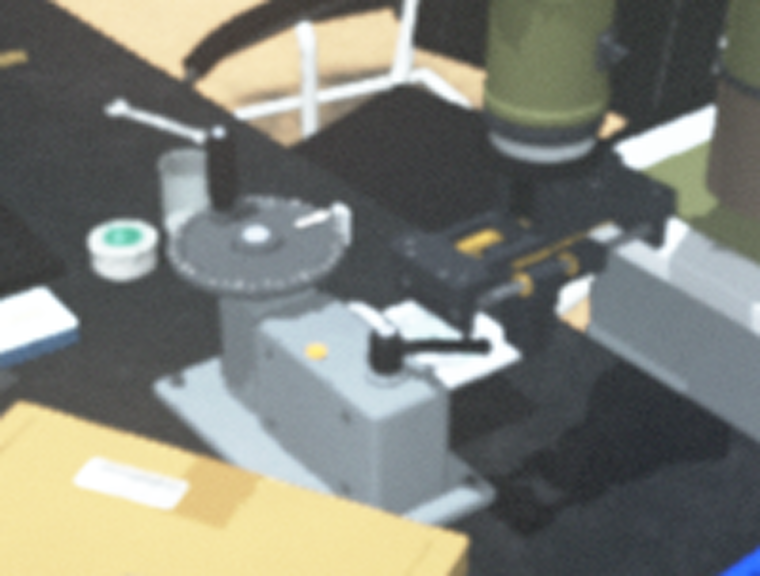

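The side crop shows the closed fingers at about (535,320), just on the robot side of the lever's ball at (490,345). The white line is at the pointer. Now I push.

Request:
drive_tool([
  {"dx": 0, "dy": 0.003, "dz": 0, "wx": 0, "wy": 0, "wz": 0, "claw": 0},
  {"dx": 0, "dy": 0.003, "dz": 0, "wx": 0, "wy": 0, "wz": 0, "claw": 0},
  {"dx": 0, "dy": 0.003, "dz": 0, "wx": 0, "wy": 0, "wz": 0, "claw": 0},
  {"dx": 0, "dy": 0.003, "dz": 0, "wx": 0, "wy": 0, "wz": 0, "claw": 0},
  {"dx": 0.001, "dy": 0.003, "dz": 0, "wx": 0, "wy": 0, "wz": 0, "claw": 0},
  {"dx": 0.001, "dy": 0.003, "dz": 0, "wx": 0, "wy": 0, "wz": 0, "claw": 0},
  {"dx": 0.001, "dy": 0.003, "dz": 0, "wx": 0, "wy": 0, "wz": 0, "claw": 0},
  {"dx": 0.001, "dy": 0.003, "dz": 0, "wx": 0, "wy": 0, "wz": 0, "claw": 0},
])

```text
clock: 16.35
tool_pos: [0.4984, 0.1787, 0.1531]
eef_rot: [0.707, 0.708, -0.0, -0.0]
contact_force: [-2.1, 0.7, 0.7]
opening: 0.004
```

```bash
python3 -c "
from zl import *
zl('pics/c7.png')"
```

```text
zl [316.8 276.1] [-0.049   0.0014  0.    ] 3.1137
16.4 [0.4992 0.1788 0.1531] [-0.36  0.63 -0.21] [-0.2   0.73 -0.38  1.93  0.48  0.56 -0.91]
```

View pics/c7.png

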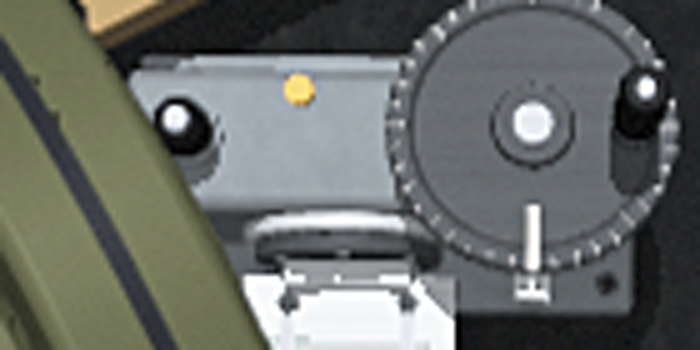

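The line sits exactly at the pointer, at x≈533 in the crop. The arm hides the lever, so I continue by force.

Request:
drive_tool([
  {"dx": 0, "dy": 0.003, "dz": 0, "wx": 0, "wy": 0, "wz": 0, "claw": 0},
  {"dx": 0, "dy": 0.003, "dz": 0, "wx": 0, "wy": 0, "wz": 0, "claw": 0},
  {"dx": 0, "dy": 0.003, "dz": 0, "wx": 0, "wy": 0, "wz": 0, "claw": 0},
  {"dx": 0, "dy": 0.003, "dz": 0, "wx": 0, "wy": 0, "wz": 0, "claw": 0},
  {"dx": 0, "dy": 0.002, "dz": 0, "wx": 0, "wy": 0, "wz": 0, "claw": 0},
])

```text
clock: 16.9
tool_pos: [0.513, 0.1781, 0.1532]
eef_rot: [0.707, 0.707, 0.0, 0.0]
contact_force: [-0.8, 0.4, 0.3]
opening: 0.007
```

Request:
drive_tool([
  {"dx": 0, "dy": 0.0015, "dz": 0, "wx": 0, "wy": 0, "wz": 0, "claw": 0},
  {"dx": 0, "dy": 0.0015, "dz": 0, "wx": 0, "wy": 0, "wz": 0, "claw": 0},
  {"dx": 0, "dy": 0.001, "dz": 0, "wx": 0, "wy": 0, "wz": 0, "claw": 0},
  {"dx": 0, "dy": 0, "dz": 0, "wx": 0, "wy": 0, "wz": 0, "claw": 0},
])

```text
clock: 17.3
tool_pos: [0.5167, 0.1782, 0.1532]
eef_rot: [0.707, 0.707, 0.0, 0.0]
contact_force: [-0.8, 0.6, 0.1]
opening: 0.007
```

Request:
drive_tool([
  {"dx": 0, "dy": 0.0012, "dz": 0, "wx": 0, "wy": 0, "wz": 0, "claw": 0},
  {"dx": 0, "dy": 0.0012, "dz": 0, "wx": 0, "wy": 0, "wz": 0, "claw": 0},
  {"dx": 0, "dy": 0.0012, "dz": 0, "wx": 0, "wy": 0, "wz": 0, "claw": 0},
  {"dx": 0, "dy": 0, "dz": 0, "wx": 0, "wy": 0, "wz": 0, "claw": 0},
])

```text
clock: 17.7
tool_pos: [0.5204, 0.1783, 0.1532]
eef_rot: [0.707, 0.707, 0.0, 0.0]
contact_force: [0.3, 0.1, 0.2]
opening: 0.006
```

Request:
drive_tool([
  {"dx": 0, "dy": 0.0012, "dz": 0, "wx": 0, "wy": 0, "wz": 0, "claw": 0},
  {"dx": 0, "dy": 0.0012, "dz": 0, "wx": 0, "wy": 0, "wz": 0, "claw": 0},
  {"dx": 0, "dy": 0.0012, "dz": 0, "wx": 0, "wy": 0, "wz": 0, "claw": 0},
])

```text
clock: 18.0
tool_pos: [0.5238, 0.1783, 0.1532]
eef_rot: [0.707, 0.707, -0.0, 0.0]
contact_force: [-0.4, 0.3, 0.7]
opening: 0.005
```

```bash
python3 -c "
from zl import *
zl();d=snapshot('side');cv2.imwrite('pics/s8.png',cv2.resize(d['color'][180:280,290:430],None,fx=5,fy=5,interpolation=cv2.INTER_CUBIC)[...,::-1])
hub=np.array([.5476,.1157])
for a in (2.16,1.8,1.6,1.5,1.4): print(a,(np.array(px(d,(hub[0]+.062*np.cos(a),hub[1]+.062*np.sin(a),.156)))-[290,180])*5)
"
```

```text
zl [316.8 276.1] [-0.049   0.0014  0.    ] 3.1136
18.05 [0.5241 0.1783 0.1532] [-1.09  1.78 -0.21] [-0.18  0.76 -0.39  1.86  0.47  0.61 -0.87]
2.16 [324.6551533  228.52254372]
1.8 [305.00439343 252.77272481]
1.6 [287.76961715 263.96592166]
1.5 [277.70863356 268.72485726]
1.4 [266.82034563 272.84628897]
```

View pics/s8.png

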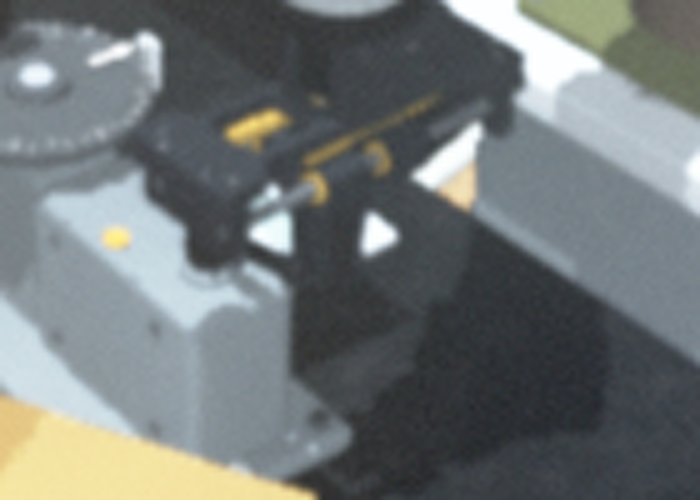

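The side crop shows the hub at about (210,245), with the lever and finger dark on dark near (300,260). That is consistent with the lever having been carried to about 1.6–1.7 rad. Continuing in small steps.

Request:
drive_tool([
  {"dx": 0, "dy": 0.0012, "dz": 0, "wx": 0, "wy": 0, "wz": 0, "claw": 0},
  {"dx": 0, "dy": 0.0012, "dz": 0, "wx": 0, "wy": 0, "wz": 0, "claw": 0},
  {"dx": 0, "dy": 0.0012, "dz": 0, "wx": 0, "wy": 0, "wz": 0, "claw": 0},
])

```text
clock: 18.4
tool_pos: [0.5275, 0.1784, 0.1532]
eef_rot: [0.707, 0.707, 0.0, 0.0]
contact_force: [-1.5, 0.9, 0.5]
opening: 0.005
```

Request:
drive_tool([
  {"dx": 0, "dy": 0.0012, "dz": 0, "wx": 0, "wy": 0, "wz": 0, "claw": 0},
  {"dx": 0, "dy": 0.0012, "dz": 0, "wx": 0, "wy": 0, "wz": 0, "claw": 0},
  {"dx": 0, "dy": 0.0012, "dz": 0, "wx": 0, "wy": 0, "wz": 0, "claw": 0},
])

```text
clock: 18.7
tool_pos: [0.5297, 0.1784, 0.153]
eef_rot: [0.707, 0.708, -0.001, -0.001]
contact_force: [-5.2, 0.2, 3.2]
opening: 0.007
```

It bites at 5 N after about 0.7 rad, as expected. Small steps from here.

Request:
drive_tool([
  {"dx": 0, "dy": 0.0006, "dz": 0, "wx": 0, "wy": 0, "wz": 0, "claw": 0},
  {"dx": 0, "dy": 0.0006, "dz": 0, "wx": 0, "wy": 0, "wz": 0, "claw": 0},
  {"dx": 0, "dy": 0, "dz": 0, "wx": 0, "wy": 0, "wz": 0, "claw": 0},
])

```text
clock: 19.0
tool_pos: [0.5302, 0.1784, 0.153]
eef_rot: [0.706, 0.708, -0.002, -0.001]
contact_force: [-5.8, 1.5, 3.1]
opening: 0.004
```

Request:
drive_tool([
  {"dx": 0, "dy": 0.0006, "dz": 0, "wx": 0, "wy": 0, "wz": 0, "claw": 0},
  {"dx": 0, "dy": 0.0006, "dz": 0, "wx": 0, "wy": 0, "wz": 0, "claw": 0},
  {"dx": 0, "dy": 0, "dz": 0, "wx": 0, "wy": 0, "wz": 0, "claw": 0},
])

```text
clock: 19.3
tool_pos: [0.5306, 0.1785, 0.153]
eef_rot: [0.706, 0.708, -0.002, -0.001]
contact_force: [-8.8, 1.7, 5.0]
opening: 0.004
```

Request:
drive_tool([
  {"dx": 0, "dy": 0.0005, "dz": 0, "wx": 0, "wy": 0, "wz": 0, "claw": 0},
  {"dx": 0, "dy": 0.0004, "dz": 0, "wx": 0, "wy": 0, "wz": 0, "claw": 0},
  {"dx": 0, "dy": 0, "dz": 0, "wx": 0, "wy": 0, "wz": 0, "claw": 0},
  {"dx": 0, "dy": 0, "dz": 0, "wx": 0, "wy": 0, "wz": 0, "claw": 0},
])

```text
clock: 19.7
tool_pos: [0.5309, 0.1785, 0.153]
eef_rot: [0.706, 0.708, -0.003, -0.002]
contact_force: [-9.3, 1.0, 7.1]
opening: 0.009
```

Request:
drive_tool([
  {"dx": 0, "dy": 0.0006, "dz": 0, "wx": 0, "wy": 0, "wz": 0, "claw": 0},
  {"dx": 0, "dy": 0, "dz": 0, "wx": 0, "wy": 0, "wz": 0, "claw": 0},
  {"dx": 0, "dy": 0, "dz": 0, "wx": 0, "wy": 0, "wz": 0, "claw": 0},
])

```text
clock: 20.0
tool_pos: [0.5312, 0.1785, 0.153]
eef_rot: [0.706, 0.708, -0.003, -0.002]
contact_force: [-10.2, 0.8, 5.8]
opening: 0.003
```

Request:
drive_tool([
  {"dx": 0, "dy": 0.0005, "dz": 0, "wx": 0, "wy": 0, "wz": 0, "claw": 0},
  {"dx": 0, "dy": 0, "dz": 0, "wx": 0, "wy": 0, "wz": 0, "claw": 0},
  {"dx": 0, "dy": 0, "dz": 0, "wx": 0, "wy": 0, "wz": 0, "claw": 0},
])

```text
clock: 20.3
tool_pos: [0.5313, 0.1785, 0.1529]
eef_rot: [0.706, 0.708, -0.003, -0.002]
contact_force: [-9.8, 1.4, 6.8]
opening: 0.006
```

Request:
drive_tool([
  {"dx": 0, "dy": -0.003, "dz": 0, "wx": 0, "wy": 0, "wz": 0, "claw": 0},
  {"dx": 0.002, "dy": -0.02, "dz": 0, "wx": 0, "wy": 0, "wz": 0, "claw": 0},
  {"dx": 0.002, "dy": -0.04, "dz": 0, "wx": 0, "wy": 0, "wz": 0, "claw": 0},
  {"dx": 0, "dy": -0.02, "dz": -0.03, "wx": 0, "wy": 0, "wz": 0, "claw": 0},
  {"dx": 0, "dy": 0, "dz": -0.04, "wx": 0, "wy": 0, "wz": 0, "claw": 0},
  {"dx": 0.03, "dy": 0, "dz": -0.04, "wx": 0, "wy": 0, "wz": 0, "claw": 0},
  {"dx": 0.04, "dy": 0, "dz": 0, "wx": 0, "wy": 0, "wz": 0, "claw": 0},
  {"dx": 0.04, "dy": 0, "dz": 0, "wx": 0, "wy": 0, "wz": 0, "claw": 0},
  {"dx": 0.04, "dy": 0, "dz": 0, "wx": 0, "wy": 0, "wz": 0, "claw": 0},
  {"dx": 0, "dy": 0, "dz": 0, "wx": 0, "wy": 0, "wz": 0, "claw": 0},
  {"dx": 0, "dy": 0, "dz": 0, "wx": 0, "wy": 0, "wz": 0, "claw": 0},
])

```text
clock: 21.4
tool_pos: [0.4525, 0.3328, 0.2631]
eef_rot: [0.706, 0.708, 0.0, 0.0]
contact_force: [0.4, -1.2, 0.3]
opening: 0.004
```

```bash
python3 -c "
from zl import *
zl('pics/c9.png')
"
```

```text
zl [316.9 275.9] [-0.0489  0.0014  0.    ] 3.1139
21.45 [0.4528 0.3313 0.263 ] [ 0.26 -0.15 -0.  ] [-0.43  0.62 -0.47  1.74  0.35  0.87 -1.06]
```

View pics/c9.png

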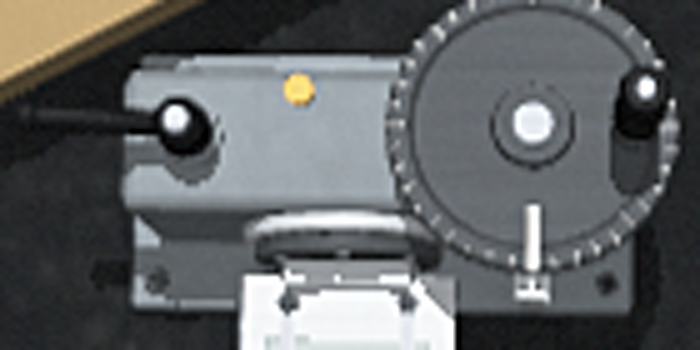

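The line is still at the pointer, centred at x≈533. The lever is turned to about 1.45 rad, with its ball at about (25,113), and the arm is clear. Handing in.

```bash
python3 -c "
from plant import r
print(r.finish_job())"
```

```text
the job is handed in; nothing more can be done
None
```

The stage is set with the zero line at the pointer and the clamp tightened. I handed the job in at about 21.5 s; no verdict was reported.

- **Winding back:** I turned the wheel anticlockwise until it met the lower stop. There it held at about 9–10 N with no further travel, well under the 23 N limit.
- **Coming forward:** From the stop I drove the wheel clockwise only. The slack came out at about 0.63 rad before it engaged at 6–7 N, and I then released the grip.
- **Clamping:** The lever bit after about 0.7 rad, and I pushed it to about 10 N, inside the 9–13 N range.
- **Last check:** After I let go, the zero line was at 3.114 rad and the pointer at about 3.10–3.11 rad, within 1 mm along the rim. That reading did not change through clamping.

**Not measured:**
- The platform's level and the clamp's squeeze are inferred from forces and angles.
- I did not check the beaker, tin and syringe in a final picture. The arm stayed well above them, and I saw no sign of contact.

The last two 0.5–0.6 mm pushes on the lever left the force at 9.8–10.2 N (noise about ±1 N). I viewed 11 pictures, one over the budget.

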